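# Pop the label tray with the release pin

### The arm

A 7-joint arm with a two-finger parallel gripper is mounted at the origin on a cart in front of the work surface, level with it; the furniture and walls round the work are solid. World frame = base frame: x ahead of the robot, y to its left, z up, the work surface at z = 0. Lengths are in mm, angles in rad, forces in N, time in s.
With the tool pointing down it reaches from about 350 to 900 mm from the base axis. Payload 7.2 kg.
Tool frame: the origin (TCP) lies between the finger pads; the fingertips stand 11 mm ahead of it and the grasp point (between the pads) lies 8 mm behind it; z points along the fingers, y is the line along which they close (so a half turn about z gives the same grasp; the last joint's range is limited). The gripper opens to 85 mm and grips with 20 to 120 N. Pads are 22 mm wide; open, the fingers measure 114 mm over their backs; the gripper's body (76 mm by 85 mm) begins 54 mm behind the grasp point. The pads swing forward as they close: fully open they stand 13 mm farther back than shut.
Start: joints at [1.26, 0.411, -0.013, 1.596, 0.006, 1.134, -0.082], TCP at [150.251, -606.674, 242.297] pointing down, gripper open.
Joint ranges: [-2.95, 2.95], [-0.29, 1.99], [-1.47, 1.44], [0.14, 2.54], [-1.03, 4.17], [0.13, 1.85], [-2.86, 2.86]. Speed limits (rad/s): [2.39, 2.39, 3.01, 3.01, 3.14, 3.14, 3.14].

### API

Orientations are given as a unit quaternion [w, x, y, z].
In Python, from station import move_ptp, line_to, movej, move_gripper, hold, inverse_kinematics, read_state, capture, IKError, hand_in gives the robot as it stands. The module is installed in compiled form; this text tells all that it offers. Calls block until the motion is done:
- move_ptp(position, orientation): joint-space move of the TCP to a pose.
- line_to(position, vel=150, frame=None, until_force=None): straight line of the TCP; frame=None keeps the orientation; vel is the mean speed in mm/s. With until_force (N) it stops when the force on the tool has changed by that much, and returns True; else False.
- movej(angles): joint-space move.
- move_gripper(opening, grasp_force=None): opening from 0.0 (shut) to 1.0 (fully open); grasp_force is the grip in N (None keeps the last); returns when the fingers have stopped.
- hold(seconds).
- inverse_kinematics(position, orientation): joint angles nearest the present ones, or None.
- read_state(): the state.
- capture(name): name is "side" or "top"; returns a dict with "img" (420x560x3 uint8, blue, green, red), "depth" (420x560 float32, mm along the optical axis (not along the pixel's ray), 0 where there is no reading), "fx", "fy", "cx", "cy" (pixels), "R" (3x3) and "t" (3): a world point X has camera coordinates R X + t. Camera axes: x right, y down, z forward; pixel columns grow to the right and rows downward; lengths in mm; the calibration is good to about 2 mm. A picture is of the moment at which its call begins.
A pose or a line that the arm cannot do raises IKError and nothing moves.
- hand_in(): hands the job in; it is judged then, once.
The state is a dict: "time_s": time; "joint_pos": joint angles; "dq": joint speeds; "joint_efforts": joint torques, N m; "tool_pos": TCP position; "orientation": TCP orientation; "ft_force": force on the tool from outside, world axes, zero at the start; "torque": the same for the moment, N m; "opening": opening from 0.0 (shut) to 1.0 (fully open); "finger_force": force on a finger pad.
Only numpy, scipy, OpenCV 4.12 (cv2) and the standard library are available. Lean on these libraries where they do the work, as an engineer would, in place of code of your own. Each camera call takes 0.05 s, during which the arm holds its last target. There are 200 camera calls.

### The job

The label roll tray of the dispenser is locked shut. Take the release pin out of its stand, feel along the groove on top of the dispenser for the release hole and press the hidden latch down through it until the tray springs out, then stand the pin back in its stand, all the way down, and let go. Press gently: the pin must never bear on the dispenser with more than 25 N. Leave the thermometer, the marker pen and the rice box where they are.

Things in the scene. Friction and masses are not known exactly. Their poses are not given: they have to be found in the camera images.
- dispenser: Label dispenser, a fixed grey box with a white top, 170 (x) x 170 (y) x 85 mm high. Origin: centre of its underside, on the table. x points to its back, y to its left seen from the robot, z up. The tray front is on its -x side; the black display, keys and label slot lie on the front half of its flat top, the groove on the back half.
- groove (a point): Middle of the groove, at panel-top level, 85 mm above the table; axes as the dispenser's. The groove is 50 mm long (y), 9 wide (x), 4 deep. Its floor is a dark strip, 3 mm thick, with one round hole, 9 mm wide, on the groove's centre line anywhere from -14 to +14 mm in y of this point: it differs between dispensers and is not reported.
- latch_rest (a point): Rest place of the hidden latch pad's top, 14 mm straight below the groove point (10 mm below the groove floor); fixed to the dispenser. The pad, 56 mm long in y, lies under the whole groove. It is sprung: it yields from 3 to 6 N, lets the tray go when 6 mm down (5 to 10 N) and meets a hard stop 10 mm down.
- tray (a joint): How far the tray has come out of the dispenser's front towards its -x (m): 0 locked shut, 0.070 fully out. A spring throws it out when the latch lets go.
- tray_front (a point): Front edge of the tray's black finger lip, 58 mm above the table, at the dispenser's middle in y.
- pin: Release pin, loose, 80 g, 107 mm long, standing upright in the stand. Origin at its lower tip, z up along it. Round steel shank 6 mm across with a round tip, from z 0 to 42 mm; steel flange 24 mm across from 42 to 47 mm; black grip 22 (x) x 16 (y) mm from 47 to 107 mm.
- pin_grip (a point): Middle of the pin's black grip to take, 82 mm above the tip; axes as the pin's: close the fingers along y (16 mm).
- pin_tip (a point): Lower tip of the pin's shank.
- stand: Pin stand, fixed grey block 46 x 46 mm on a dark foot 64 x 64 mm, 50 mm high in all. Origin: centre of its underside. With the pin fully home the flange rests on the block and the pin's tip is 8 mm above the table.
- stand_hole (a point): Mouth of the stand's hole, in the middle of the block's top, 50 mm above the table. The hole is 10 mm across, 42 mm deep.
- thermometer: Bystander: probe thermometer with a blue head lying on the table, 26 x 179 x 16 mm (long along y). Origin: centre of the underside.
- marker: Bystander: marker pen lying on the table, 17 x 135 x 16 mm (long along y). Origin: centre of the underside.
- rice_box_02: Bystander: clear meal box full of rice, 134 x 190 x 62 mm, the nearest box on the dispenser's left. Origin: centre of the underside.
Things that resemble listed ones, but are neither listed nor needed, are in the scene too. What is shaped like the pin but red is not meant. What is shaped like the dispenser but green is not meant.

How it is judged:
By the outcome, as a careful person would: the job done as asked, in the order asked, and still so for the second after the job is handed in, with the robot touching nothing.
It also fails if it takes over 62 s, if anything falls off the work surface, if the arm or the gripper's body presses on something with over 40 N, if the wrist force passes 120 N, or if a joint passes its speed limit or range.

## Working session

There is one attempt and no reset: what is moved stays moved. The work goes in short steps, each a Python script; the robot and the scene stay as the last script left them, time stands still between calls to the robot, and variables do not carry over. Pictures are saved under pics/ and viewed, at most 10 in all, crops included, and the job is handed in when it is done.

```bash
mkdir -p pics; python3 - <<'E'
from station import *
import cv2,pickle
for n in("top","side"):
    c=capture(n); pickle.dump(c,open(n+".pkl","wb")); cv2.imwrite(f"pics/{n}0.png",c["img"])
    print(n,c["fx"],c["fy"],c["cx"],c["cy"],c["R"],c["t"])
s=read_state(); print(s)
E
```

```text
top 423.1605866489513 423.1605866489513 276.4037742537757 210.83256423716608 [[-0.00107839 -0.99959542 -0.02842234]
 [-0.98772093  0.005505   -0.15613152]
 [ 0.15622482  0.02790497 -0.98732726]] [ -48.21456616  489.48620731 1208.94137131]
side 513.0303570037893 513.0303570037893 288.1714536796619 208.27258728881964 [[ 0.90759329 -0.41974882  0.00923781]
 [-0.1503287  -0.34543168 -0.92632513]
 [ 0.39201491  0.83933776 -0.37661177]] [-466.40876465  130.74169002 1693.17617607]
{'time_s': 0.1, 'joint_pos': array([ 1.25982489,  0.41180541, -0.01273457,  1.59699322,  0.00561047,
        1.13427611, -0.08223361]), 'dq': array([-0.00109082, -0.00139107,  0.00054091, -0.00059078,  0.00012511,
       -0.00056315,  0.00044442]), 'joint_efforts': array([ 1.66403937e-03, -6.01827121e+01,  6.83736037e-01, -3.00088656e+01,
        1.39344452e-02,  6.46485583e-03,  8.20154423e-05]), 'tool_pos': array([ 150.11374759, -606.25201639,  241.53260484]), 'orientation': array([-7.09822228e-04,  9.92640575e-01,  1.21095687e-01, -1.38324659e-04]), 'ft_force': array([-0.71922178,  0.55286674,  0.00830447]), 'torque': array([ 0.00345257, -0.00310717,  0.00336058]), 'finger_force': 0.0, 'opening': 0.9997701510300085}
```

View pics/top0.png

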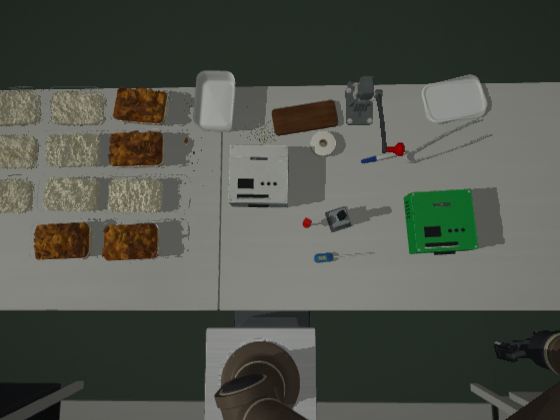

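View pics/side0.png

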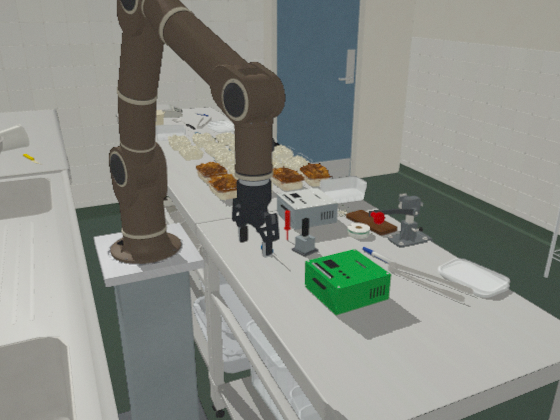

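Top view: the white-topped dispenser is at about (259,175) with its groove near (259,158). The grey stand with the black-gripped pin is at about (339,217). Two things are pin-shaped: the red one at (307,223) and the black one in the stand, and black fits. The green dispenser at (441,222) is the decoy. Side view: black pin at about (305,228), red one at (288,222).

```bash
cat > h.py <<'E'
import numpy as np,cv2,pickle
def ray(c,u,v,z):
    R,t=np.array(c["R"]),np.array(c["t"]); o=-R.T@t
    d=R.T@np.array([(u-c["cx"])/c["fx"],(v-c["cy"])/c["fy"],1.0]); return o+d*(z-o[2])/d[2]
def cloud(c):
    v,u=np.mgrid[0:420,0:560]; D=c["depth"].astype(float)
    P=np.stack([(u-c["cx"])/c["fx"]*D,(v-c["cy"])/c["fy"]*D,D],-1)
    return (P-np.array(c["t"]))@np.array(c["R"])
E
python3 - <<'E'
from h import *
c=pickle.load(open("top.pkl","rb")); s=pickle.load(open("side.pkl","rb"))
P=cloud(c); img=c["img"].astype(int); 
print("table z",np.median(P[270:290,300:400,2]))
# dispenser top
z=P[...,2]; roi=np.zeros(z.shape,bool); roi[138:215,222:296]=1
m=(roi&(abs(z-85)<12)).astype(np.uint8)
k=max(cv2.findContours(m,0,2)[0],key=cv2.contourArea)
q=np.array([ray(c,u,v,85)[:2] for u,v in k[:,0]],np.float32)
print("disp top z",np.median(z[m>0]),"rect",cv2.minAreaRect(q))
# groove dark strip
g=roi.copy(); g[:150]=0; g[166:]=0; g[:,:243]=0; g[:,276:]=0
gm=g&(img.max(-1)<110); v,u=np.nonzero(gm)
q=np.array([ray(c,a,b,81)[:2] for a,b in zip(u,v)],np.float32); print("groove",len(q),q.mean(0),cv2.minAreaRect(q))
# pin grip
r=np.zeros(z.shape,bool); r[200:240,318:360]=1
gm=r&(img.max(-1)<50)&(z>90); v,u=np.nonzero(gm); print("grip",len(v),u.mean(),v.mean(),"z",np.percentile(z[gm],[5,50,95]))
q=np.array([ray(c,a,b,115)[:2] for a,b in zip(u,v)],np.float32); print(cv2.minAreaRect(q))
bm=(r&(abs(z-50)<10)).astype(np.uint8);v,u=np.nonzero(bm);q=np.array([ray(c,a,b,50)[:2] for a,b in zip(u,v)],np.float32);print("block",len(q),cv2.minAreaRect(q))
fm=r&(z>6);v,u=np.nonzero(fm);q=P[fm];print("stand all",cv2.minAreaRect(q[:,:2].astype(np.float32)))
# side: black grip
r=np.zeros(z.shape,bool); r[212:240,296:316]=1
gm=r&(s["img"].max(-1)<50);v,u=np.nonzero(gm);print("side grip",u.min(),u.max(),v.min(),v.max(),"top",ray(s,np.median(u[v<v.min()+2]),v.min(),115),"mid",ray(s,u.mean(),v.mean(),85))
a=cv2.resize(c["img"][135:275,220:400],(771,600),interpolation=cv2.INTER_CUBIC)
cv2.imwrite("pics/crop1.png",a)
cv2.imwrite("pics/crop2.png",cv2.resize(s["img"][180:270,230:350],(800,600),interpolation=cv2.INTER_CUBIC))
E
```

```text
table z -0.4250408612504889
disp top z 84.84534980879377 rect ((591.501220703125, 1.3824234008789062), (169.63092041015625, 171.54542541503906), 88.5395278930664)
groove 53 [638.03015     1.2517587] ((638.084716796875, 0.8042449951171875), (49.53219223022461, 6.001034259796143), 89.47188568115234)
grip 53 341.60377358490564 214.28301886792454 z [ 95.6151739  113.61926367 118.23926253]
((460.18182373046875, -217.80870056152344), (19.65334701538086, 49.66279983520508), 26.35525131225586)
block 191 ((469.60260009765625, -232.73904418945312), (46.54667663574219, 46.99977111816406), 17.08013343811035)
stand all ((414.19189453125, -170.5406494140625), (93.37126159667969, 279.38787841796875), 35.836448669433594)
side grip 302 308 218 235 top [ 468.54092816 -224.12324106  115.        ] mid [ 468.23603624 -224.77998731   85.        ]
```

View pics/crop1.png

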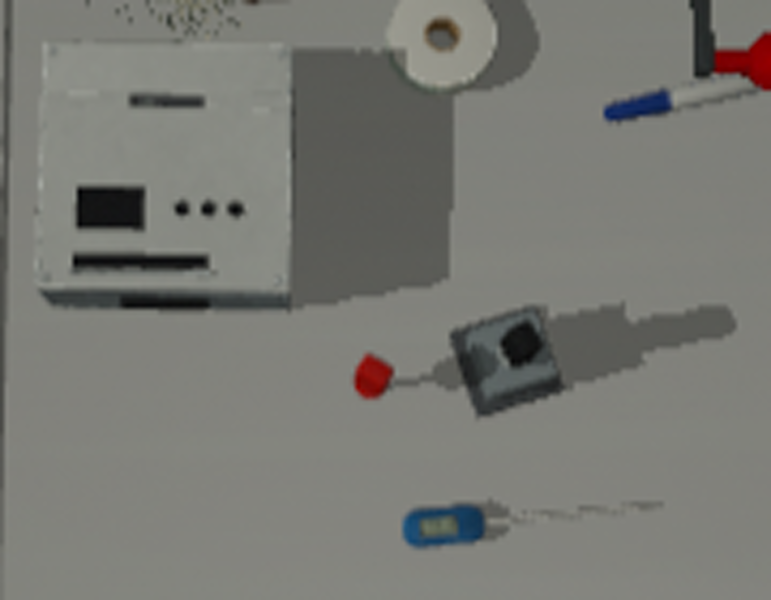

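View pics/crop2.png

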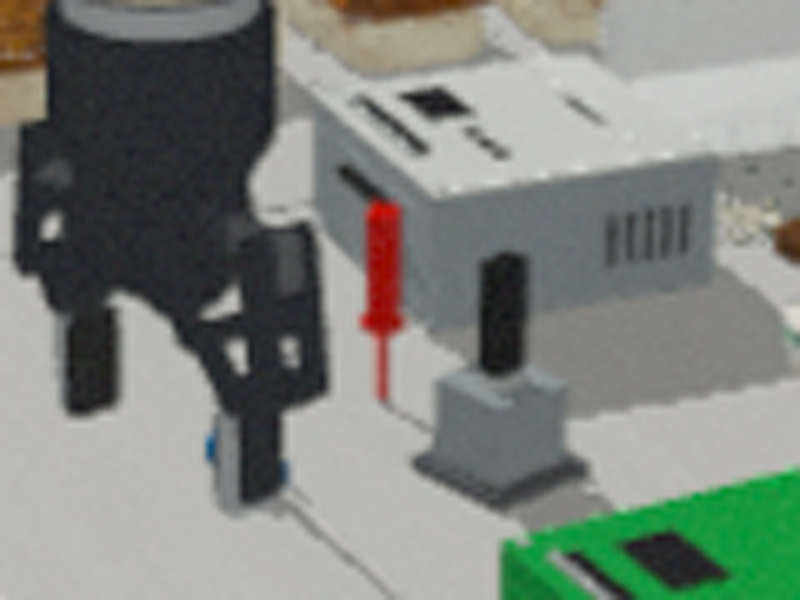

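Crops: the black grip is in the grey stand (top crop (521,342), full image about (341,215)), a single dark prism. The red one (crop (372,377)) stands just to its left and isn't the one meant. The white dispenser's groove is at crop (167,101). Next I'll measure the grip yaw, the red pin's position and the groove pixels.

```bash
python3 - <<'E'
from h import *
np.set_printoptions(linewidth=200)
c=pickle.load(open("top.pkl","rb")); s=pickle.load(open("side.pkl","rb"))
P=cloud(c); g=c["img"].max(-1); z=P[...,2]
print(g[207:223,333:351]); print(z[207:223,333:351].astype(int))
print("groove"); print(g[155:163,248:272]); print(z[155:163,248:272].astype(int))
im=c["img"].astype(int); red=(im[...,2]>120)&(im[...,1]<60); red[:,:296]=0; red[:,320:]=0; v,u=np.nonzero(red)
print("red",u.mean(),v.mean(),np.median(z[red]),ray(c,u.mean(),v.mean(),105))
k=z[207:223,333:351]>104; v,u=np.nonzero(k); q=np.array([ray(c,a+333,b+207,115)[:2] for a,b in zip(u,v)],np.float32); print("gripTop",len(q),q.mean(0),cv2.minAreaRect(q))
b=np.zeros(z.shape,bool); b[200:240,318:365]=1; b&=(abs(z-50)<5); v,u=np.nonzero(b); q=np.array([ray(c,a,d,50)[:2] for a,d in zip(u,v)],np.float32); print("block",cv2.minAreaRect(q), np.median(z[b]))
from station import *
print(inverse_kinematics([468,-228,200],[0,1,0,0]))
E
```

```text
[[130 130 130 130 129 114 105  93  90  71  78  79  69  91  96 130 130 130]
 [130 129 114 105  92  78  76  75  88  88  93  93  72  91  95 130 128 107]
 [105  92  79  76  75  89  92  94  97  75  78  97  90  73  93 107 105  91]
 [ 83  75  89  91  94 100  99  75  60  38  42  77  97  75  92  91  91  92]
 [ 95  96 100 100  99  86  61  37  18  18  20  46  97  74  91  91  91  91]
 [101 101 101  99  97  55  26  22  24  20  19  27  68  67  75  92  91  91]
 [102 102 101  97  66  26  23  22  22  21  19  21  32  68  75  92  91  91]
 [102 102  99  84  27  19  21  26  24  22  20  19  22  51  66  92  92  91]
 [101 102 100  86  21  19  19  22  23  24  20  20  19  35  63  75  91  92]
 [ 83 101 103 113  57  21  19  19  25  23  21  18  20  49  68  76  91  91]
 [ 70  81  86 115  66  18  19  19  21  22  14  17  46  63  66  66  91  91]
 [ 69  69  74 107 103  59  20  18  16  14  13  37  63  67  66  63  76  92]
 [ 69  69  70  87 118 103  18  17  16  39  36  61  68  67  69  88  77  91]
 [ 69  69  71  93 107 107  55  46  50  79  87  91  90  90  90  96  75  91]
 [ 65  69  73 100  99 101  89  88  89  96 100  99 
[... 3131 characters left out ...]
 83   85   85   87   88   86   85   85   90   82   83   85   82   82   86   85   82   82   83   88   82   82   82   86]
 [  84   86   83   83   90   81   82   81   84   84   84   83   83   87   85   80   89   81   85   85   81   87   82   84]]
red 306.1764705882353 222.35294117647058 103.90080910917045 [ 445.94440038 -134.13702529  105.        ]
gripTop 49 [ 469.11102 -232.51984] ((468.7688293457031, -232.1907958984375), (22.248388290405273, 16.079524993896484), 24.924177169799805)
block ((469.7622375488281, -232.95314025878906), (45.97370529174805, 47.254051208496094), 18.245800018310547) 49.87536895127786
[ 0.57539772  0.29328203 -0.26103436  1.88467435  0.09026747  0.97493441 -1.2965109 ]
```

The grip top measures 22.2 x 16.1 mm at yaw +24.9°, centred at (469,-232.5) with z 113–115, and the block agrees at (469.7,-233). The depth shows the hole around pixel (254,158). Now the grasp.

```bash
cat >> h.py <<'E'
def quat(deg): a=np.radians(deg)/2; return [0,np.cos(a),np.sin(a),0]
E
python3 - <<'E'
from h import *; from station import *; import json
c=pickle.load(open("top.pkl","rb"))
print("hole",ray(c,254.05,158.1,81),"groove",ray(c,258.6,158.1,81))
for th in(24.9,-155.1): print(th,inverse_kinematics([469.2,-232.6,200],quat(th)))
q=quat(24.9)
move_ptp([469.2,-232.6,215],q)
line_to([469.2,-232.6,82],vel=120,until_force=8)
s=read_state(); print(s["time_s"],s["tool_pos"],s["ft_force"])
move_gripper(0.0,60)
s=read_state(); print(s["opening"]*85,s["finger_force"],s["tool_pos"],s["ft_force"],s["time_s"])
json.dump(list(map(float,s["tool_pos"])),open("grasp.json","w"))
b=line_to([469.2,-232.6,160],vel=80); s=read_state(); print(b,s["opening"]*85,s["tool_pos"],s["ft_force"],s["time_s"])
E
```

```text
hole [637.90182653  13.72408047  81.        ] groove [6.37779034e+02 4.87712764e-01 8.10000000e+01]
24.9 [ 0.6319531   0.30447265 -0.32244734  1.87433166  0.11459085  0.98064169
 -0.87677808]
-155.1 [ 1.26037419  0.5828048  -1.22974746  1.83860397  0.60103951  1.16096127
  1.83020865]
3.15 [ 469.65603781 -232.80417992   82.64610391] [ 0.42488162 -0.39654443  0.13054829]
15.7922764871387 58.42096567153931 [ 469.33379062 -232.65202611   82.17550893] [-0.17295395 -0.17470097  2.72251191] 3.7833
False 15.338204473365805 [ 468.82337226 -232.47062982  159.43806329] [-0.48972828  0.55681533 -1.6027062 ] 4.9083
```

The pin is gripped (15.8 mm wide) and lifted out. Next: hover over the hole, check with the side camera, then descend gently.

```bash
python3 - <<'E'
from h import *; from station import *; import json
off=json.load(open("grasp.json"))[2]-8
x,y=637.9,13.5
line_to([469.2,-232.6,185],vel=150)
line_to([x,y,185],vel=200)
line_to([x,y,off+91],vel=60); hold(0.3)
c=capture("side"); pickle.dump(c,open("side2.pkl","wb"))
cv2.imwrite("pics/hover.png",cv2.resize(c["img"][150:240,250:370],(800,600),interpolation=cv2.INTER_CUBIC))
s=read_state(); print(s["tool_pos"],s["tool_pos"][2]-off,s["ft_force"],s["time_s"])
f0=s["ft_force"]
r=line_to([x,y,off+76.5],vel=12,until_force=4)
s=read_state(); print(r,s["tool_pos"],"tip",s["tool_pos"][2]-off,s["ft_force"]-f0,s["time_s"])
E
```

```text
[638.03106334  13.54901912 165.41554413] 91.24003519644913 [0.22875485 0.99938502 0.05866195] 7.7
False [637.92357494  13.5323916  150.72910171] tip 76.55359277650362 [-0.50278643 -0.52622914 -0.56090933] 9.0583
```

View pics/hover.png

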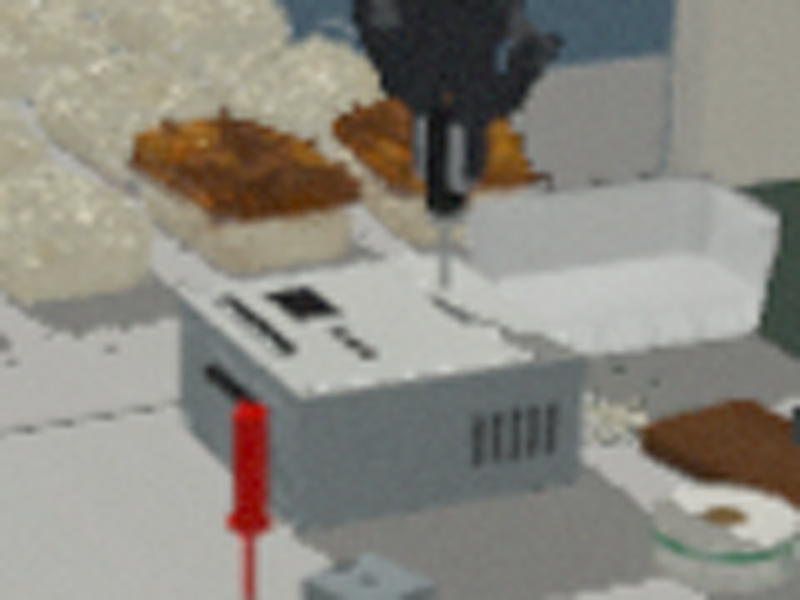

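The crop shows the pin tip (445,285) right above the far end of the groove. It has since passed below the 81 mm floor with no force, so it's in the hole. Now I'll press the latch in small steps.

```bash
python3 - <<'E'
from h import *; from station import *; import json
off=json.load(open("grasp.json"))[2]-8
x,y=637.9,13.5
f0=read_state()["ft_force"]
for zt in (72,70,68,66.5,65.3,64.3,63.5):
    r=line_to([x,y,off+zt],vel=10,until_force=12)
    s=read_state(); f=s["ft_force"]-f0; print(zt,r,"tip",round(s["tool_pos"][2]-off,2),f.round(2),s["opening"]*85,s["time_s"])
    if r or f[2]>15: break
c=capture("top"); pickle.dump(c,open("top3.pkl","wb"))
P=cloud(c); m=(c["depth"]>0)&(abs(P[...,2]-56)<8)&(abs(P[...,1]-1.4)<40)&(P[...,0]>400)&(P[...,0]<503); print("tray px",m.sum(), P[m][:,0].min() if m.any() else None)
cv2.imwrite("pics/press.png",cv2.resize(c["img"][130:250,210:370],(800,600)))
E
```

```text
72 False tip 71.89 [-0.14 -0.88 -1.17] 15.13144896281749 9.6583
70 False tip 70.4 [-0.37  0.48  3.52] 15.006322634217009 10.0083
68 False tip 68.47 [-0.9  -0.23  5.27] 14.842274906789546 10.3583
66.5 False tip 66.92 [-0.43  0.33  5.34] 15.16462460613017 10.6583
65.3 False tip 65.75 [-1.11  0.38  5.75] 15.100265092331131 10.925
64.3 False tip 64.77 [-1.39 -0.67  6.07] 15.105849694821396 11.175
63.5 False tip 63.66 [0.49 0.44 4.03] 15.394536445338952 11.425
tray px 0 None
```

View pics/press.png

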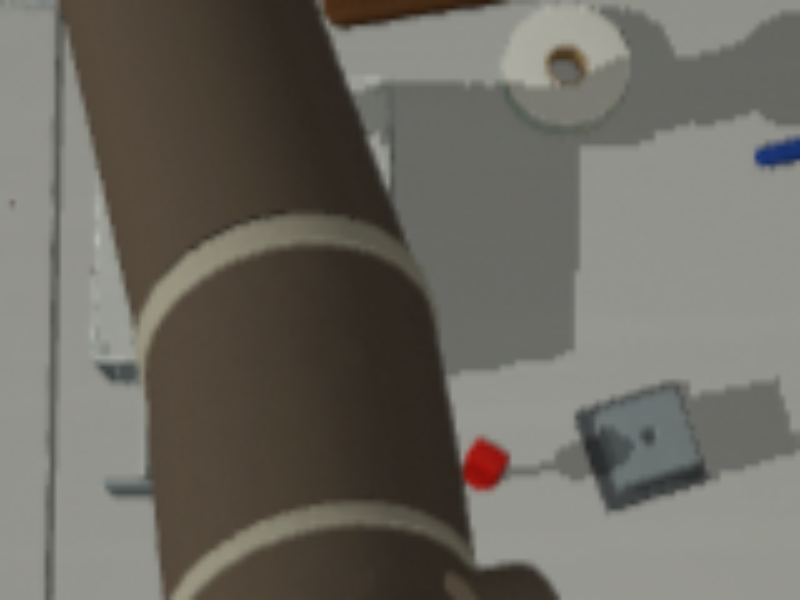

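The arm hides most of the tray, but a grey edge at (125,487) shows it has sprung out, and the force dropped. The stand's hole is visible at (648,437). I'll withdraw, confirm the tray and measure the hole.

```bash
python3 - <<'E'
from h import *; from station import *; import json
off=json.load(open("grasp.json"))[2]-8
x,y=637.9,13.5
line_to([x,y,off+100],vel=60); line_to([x,y,190],vel=120); line_to([469.3,-232.65,190],vel=200); hold(.3)
s=read_state(); print(s["tool_pos"],s["opening"]*85,s["time_s"])
c3=pickle.load(open("top3.pkl","rb")); g=c3["img"].max(-1)[210:225,332:348].astype(float)
w=np.clip(80-g,0,None)
v,u=np.mgrid[210:225,332:348]; sel=(abs(u-339.5)<3)&(abs(v-217.4)<3); print((w*sel).sum()); print("hole",ray(c3,(u*w*sel).sum()/(w*sel).sum(),(v*w*sel).sum()/(w*sel).sum(),50))
c=capture("top"); d=capture("side")
P=cloud(c); m=(c["depth"]>0)&(abs(P[...,2]-56)<8)&(abs(P[...,1]-1.4)<45)&(P[...,0]>380)&(P[...,0]<500); print("tray",m.sum(), P[m][:,0].min() if m.any() else None)
b=np.vstack([cv2.resize(c["img"][130:250,210:370],(400,300)),cv2.resize(d["img"][165:270,230:370],(400,300))])
cv2.imwrite("pics/back.png",b)
E
```

```text
[ 469.53373663 -232.25699534  189.94892774] 15.239921540939381 14.4583
37.0
hole [ 468.59528588 -232.26255049   50.        ]
tray 81 429.9054038613997
```

View pics/back.png

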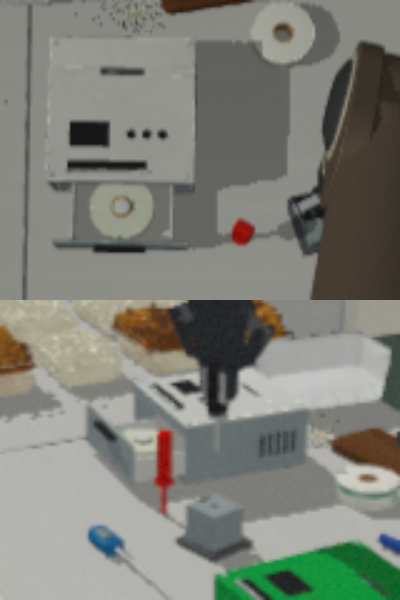

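The tray is fully out, and the pin hangs upright above the stand. Now I'll insert it.

```bash
python3 - <<'E'
from h import *; from station import *; import json
gz=json.load(open("grasp.json"))[2]; off=gz-8
x,y=469.3,-232.6
line_to([x,y,off+58],vel=100); hold(.2)
f0=read_state()["ft_force"]
r=line_to([x,y,off+30],vel=30,until_force=6)
s=read_state(); print(r,"tip",s["tool_pos"][2]-off,(s["ft_force"]-f0).round(2),s["time_s"])
if not r:
    r=line_to([x,y,off+7],vel=25,until_force=6)
    s=read_state(); print(r,"tip",s["tool_pos"][2]-off,(s["ft_force"]-f0).round(2),s["tool_pos"],s["time_s"])
E
```

```text
False tip 30.149256776271613 [ 0.97 -0.1  -0.31] 16.5667
True tip 7.998368298111089 [-0.11  0.1   7.16] [ 469.11517249 -232.50468101   82.17387723] 17.3917
```

Seated at tip z = 8.0, exactly home. Now release, retreat and check.

```bash
python3 - <<'E'
from h import *; from station import *
x,y=469.2,-232.6
move_gripper(0.8); hold(.2)
line_to([x,y,215],vel=80)
move_ptp([330,-480,260],quat(24.9)); hold(.5)
s=read_state(); print(s["tool_pos"],s["time_s"],s["ft_force"])
c=capture("top"); d=capture("side"); P=cloud(c); z=P[...,2]
k=np.zeros(z.shape,bool); k[205:225,330:352]=1; k&=(z>104)&(z<130); v,u=np.nonzero(k)
q=np.array([ray(c,a,b,115)[:2] for a,b in zip(u,v)],np.float32); print("grip",len(q),np.median(z[k]),cv2.minAreaRect(q) if len(q)>4 else 0)
b=np.vstack([cv2.resize(c["img"][130:280,210:410],(400,300)),cv2.resize(d["img"][165:270,230:370],(400,300))])
cv2.imwrite("pics/end.png",b)
E
```

```text
[ 330.17271264 -479.84290493  259.99044178] 21.5667 [ 0.51006807  1.01705572 -0.5441455 ]
grip 49 114.9715818372074 ((469.2918701171875, -233.3155975341797), (22.249197006225586, 16.073158264160156), 24.914766311645508)
```

View pics/end.png

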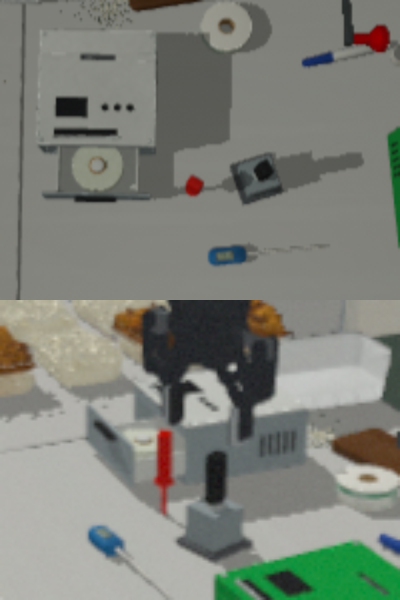

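The pin stands home in its stand (top at 115 mm), the tray is out, and the bystanders haven't moved.

```bash
python3 -c "
from station import *
print(hand_in())"
```

```text
the job is handed in; nothing more can be done
None
```

The job is handed in: the tray sprang fully out with about 6 N at the latch, the pin is back fully home in its stand, and the thermometer, marker and rice box were left alone; it took about 22 s.

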